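# Thermometer probe through the two eyes of a saucepan clip

## Robot

A 6-joint arm with a two-finger parallel gripper is mounted at the origin on the work surface. World frame = base frame: x ahead of the robot, y to its left, z up, the work surface at z = 0. Lengths are in m, angles in rad, forces in N, time in s.
With the tool pointing down it reaches from about 0.35 to 0.725 m from the base axis. Payload 4.3 kg.
Tool frame: the origin (TCP) lies midway between the tips of the shut fingers; the grasp point (between the pads) lies 19 mm behind it; z points along the fingers, y is the line along which they close (so a half turn about z gives the same grasp; the last joint's range is limited). The gripper opens to 85 mm and grips with 20 to 120 N. Pads are 22 mm wide; open, the fingers measure 114 mm over their backs; the gripper's body (76 mm by 85 mm) begins 54 mm behind the grasp point. The pads swing forward as they close: fully open they stand 13 mm farther back than shut.
Start: joints at [1.038, 0.377, 0.081, 1.274, 0, 1.46], TCP at [0.236, 0.524, 0.231] pointing down, gripper open.
Joint ranges: [-2.72, 2.72], [-0.84, 1.66], [-1.02, 1.22], [-1.77, 2.12], [-1.37, 1.28], [-3.14, 3.14]. Speed limits (rad/s): [2.57, 2.57, 3.14, 3.14, 3.14, 3.14].

## Interface

Orientations are given as a rotation vector (axis times angle).
In Python, from bench import robot gives the robot as it stands.
- The arm moves only by the tool play_rows, never from a script. Its argument "commands" is a list of rows, each a list of 7 numbers: the shift along the world's x, y, z scaled (see below), then the turn, a rotation vector about the world's x, y, z scaled (see below), then the opening, from -1 (shut) to 1 (fully open). A call has 1 to 5 rows; each row is the pose to reach, as a shift and turn from the pose commanded when the call began, turning the shorter way round; what a row does not reach only later rows make up. The controller multiplies each number of a shift by 0.08 m and each number of a turn by 360 degrees. A row lasts 1/8 s, in which the tool goes at most 62.5 mm and 10.7 degrees, less where a joint would pass 70% of its speed; a pose out of reach is approached as far as the arm can. A call with a number of a shift or a turn outside -1 to 1 is refused whole. A call with a gripper value outside its range is refused whole. The fingers move at their own pace and stop on an object; the grip force is fixed at half the most. Time passes only in rows, so rows that repeat a pose let the fingers close. It gives the time, the measured TCP pose, the force, the opening and the grip force at its end, in the units of the state.
- robot.get_state(): the state, without advancing time (a new reading comes with each control period).
- robot.capture(name): name is "scene" or "top" or "wrist"; returns the picture (384x512x3 uint8, blue, green, red); there is no depth.
- robot.calibration(name): a dict with "mtx" (3x3 intrinsics, pixels), "k1" (the pictures are not rectified: a ray, as slopes to the right and down, at radius r is drawn at 1 + k1 r^2 times it, then the intrinsics apply), "view" (4x4, takes a point from world to camera coordinates). Camera axes: x right, y down, z forward; pixel columns grow to the right and rows downward; lengths in m; the calibration is good to about 2 mm. A picture is of the moment at which its call begins: read the wrist's pose just before it. calibration takes no time and is no camera call; for the wrist camera it gives the pose at the moment of the call.
- robot.sign_off(): hands the job in; it is judged then, once.
The state is a dict: "t": time; "q": joint angles; "joint_vel": joint speeds; "joint_torque": joint torques, N m; "tcp_pos": TCP position; "tool_rot": TCP orientation; "ft_force": force on the tool from outside, world axes, zero at the start; "wrist_torque": the same for the moment, N m; "width": opening from 0.0 (shut) to 1.0 (fully open); "grasp_force": force on a finger pad.
Only numpy, scipy, OpenCV 4.12 (cv2) and the standard library are available. Lean on these libraries where they do the work, as an engineer would, in place of code of your own. Each camera call takes 0.05 s, during which the arm holds its last target. There are 200 camera calls.

## Task

Before I pour the sauce, draw the orange thermometer out of the knife block and thread its probe from above through both eyes of the clip on the saucepan's rim, the upper and then the lower, until the tip hangs upright about 15 mm above the bottom of the pan, neither resting on anything nor forced against the clip. Then keep holding it still in the gripper at that height while I tighten the clip's thumbscrew: finish while holding it, do not let go. Leave the saucepan where it stands and do not disturb the jars or the ladle.

Things in the scene. Friction and masses are not known exactly. Their poses are not given: they have to be found in the camera images.
- thermometer: Stick thermometer, 90 g: flat orange head 20 mm thick (x, grip it across this), 36 wide (y), 60 tall (z = 0 to 60 mm); display on -x. Origin: centre of the head's underside, on the probe's axis, z up. Steel probe 6 mm in diameter, 120 mm long below the origin. At the start its head rests on the knife block's top, probe hanging upright and free in the round hole; it lifts straight out.
- probe_tip (a point): Tip of the probe, 120 mm straight below the thermometer's origin; the last 12 mm of the probe taper to a point, its top 10 mm is a black collar 10.4 mm in diameter.
- block: Fixed beech knife block, 100 mm (x) by 170 mm (y) by 130 mm tall, origin at the centre of its underside, z up. Near its -y end (62 mm from the middle) one black knife handle stands 87 mm above the top.
- block_hole (a point): Mouth of the knife block's round hole, 14 mm in diameter and right through the block, in the top face, 130 mm above the worktop and 50 mm from the block's middle towards its +y end. The thermometer's probe is in it at the start.
- pan: Empty steel saucepan, 1.2 kg, loose on the hob's black glass (5 mm above the worktop). Diameter 200 mm, 90 mm tall, wall 3 mm, bottom 5 mm thick. Origin at the centre of its underside, z up. Its handle points to the pan's +y and ends 280 mm from the middle, about 97 mm above the glass. The clip hangs on its rim at the pan's -x side.
- upper_eye (a point): Centre of the top face of the clip's upper eye: dark steel tab 24 by 24 mm, 6 mm thick, upright through hole 10 mm in diameter, 25 mm above the pan's rim (120 mm above the worktop), 78 mm from the pan's middle. A brass thumbscrew beside it reaches 26 mm from the hole's centre to the pan's +y and 5 mm above this face. The point's x points to the pan's middle, z up.
- lower_eye (a point): Centre of the top face of the clip's lower eye, a tab and hole of the same size, exactly 40 mm straight below the upper eye and so 15 mm below the rim inside the pan: one upright axis runs through both holes.
- pan_bottom (a point): The point of the pan's inner bottom straight below the two eyes: 110 mm below the top of the upper eye, 70 mm below the top of the lower eye, 10 mm above the worktop.
- sauce_jar: Bystander: closed jar of red sauce, 72 mm in diameter, 135 mm tall, origin at the centre of its underside.
- salt_jar: Bystander: small white jar with a black cap, 50 mm in diameter, 85 mm tall, origin at the centre of its underside.
- ladle: Bystander: steel ladle lying on the worktop, bowl 84 mm in diameter and 34 mm tall, origin at the centre of the bowl's underside; its handle reaches 280 mm to its own -y, at most 55 mm high.
Not all that is in view belongs to the job. Of the things like the thermometer, leave any that is turquoise; of the rest the larger one is meant.

How it is judged:
On the way, in this order (a step that is already met when the one before it is completed fails the run):
1. the thermometer is drawn out of the knife block, held in the gripper (contact force between the fingers and thermometer above 1 N and z of probe_tip in the frame of block_hole above 0.003 m), for 0.1 s.
2. the tip has gone through the upper eye, the probe upright (contact force between the fingers and thermometer above 1 N and angle between the z axis of thermometer and the z axis of pan, either way round below 0.12 rad and z of probe_tip in the frame of upper_eye below -0.008 m and horizontal distance between probe_tip and upper_eye below 0.008 m), for 0.05 s.
3. the tip has gone on through the lower eye, the probe spanning both (contact force between the fingers and thermometer above 1 N and angle between the z axis of thermometer and the z axis of pan, either way round below 0.12 rad and z of probe_tip in the frame of lower_eye below -0.01 m and horizontal distance between probe_tip and lower_eye below 0.008 m), for 0.1 s.
At the end, for the whole second after the job is handed in: Held in the gripper and still (under 20 mm/s), within 0.12 rad of the eyes' axis; tip and head underside within 9 mm of that axis, so the probe spans both eyes; tip 7 to 24 mm above the pan's bottom; under 8 N on pan and clip; pan flat, within 25 mm of its start (contact force between the fingers and thermometer above 1 N and angle between the z axis of thermometer and the z axis of pan, either way round below 0.12 rad and horizontal distance between probe_tip and lower_eye below 0.009 m and horizontal distance between thermometer and upper_eye below 0.009 m and z of probe_tip in the frame of pan_bottom between 0.007 and 0.024 m and contact force between thermometer and pan below 8 N and linear speed of thermometer below 0.02 m/s and distance of pan from where it was at the start of the episode below 0.025 m and angle between pan's own z axis and vertical below 0.05 rad); the arm keeps its last pose, push and grip.
It fails at once if the saucepan is shoved more than 30 mm or tipped (distance of pan from where it was at the start of the episode above 0.03 m or angle between pan's own z axis and vertical above 0.15 rad).
It fails at once if a jar or the ladle is moved more than 30 mm (distance of any of sauce_jar, salt_jar, ladle from where it was at the start of the episode above 0.03 m).
It also fails if it takes over 48 s, if anything falls off the work surface, if the arm or the gripper's body presses on something with over 40 N, if the wrist force passes 120 N, or if a joint passes its speed limit or range.

## Working session

There is one attempt and no reset: what is moved stays moved. The work goes in short steps, Python scripts to look and compute and a tool call to move; the robot and the scene stay as the last step left them, time stands still between calls to the robot, and variables do not carry over. Pictures are saved under pics/ and viewed, at most 10 in all, crops included, and the job is handed in when it is done.

Besides the shell and the picture viewer there is one more tool, called after "Call:" by a JSON object that holds its "method" and its "body". play_rows: Moves the arm, as the interface text tells. Its arguments: {"type":"object","properties":{"commands":{"type":"array","items":{"type":"array","items":{"type":"number","minimum":-1,"maximum":1}}}},"required":["commands"]}

```bash
mkdir -p pics; cat > h.py <<'E'
import numpy as np, cv2
from bench import robot
def und(c,uv):
    K=np.array(c["mtx"]);k=c["k1"]
    d=np.array([(uv[0]-K[0,2])/K[0,0],(uv[1]-K[1,2])/K[1,1]]);s=d.copy()
    for _ in range(30): s=d/(1+k*(s@s))
    return s
def ray(c,uv):
    V=np.array(c["view"]);s=und(c,uv);R=V[:3,:3]
    d=R.T@np.array([s[0],s[1],1]);return -R.T@V[:3,3],d/np.linalg.norm(d)
def plane(c,uv,z):
    o,d=ray(c,uv);return o+d*(z-o[2])/d[2]
def tri(rs):
    A=sum(np.eye(3)-np.outer(d,d) for o,d in rs);b=sum((np.eye(3)-np.outer(d,d))@o for o,d in rs)
    return np.linalg.solve(A,b)
def proj(c,p):
    V=np.array(c["view"]);q=V[:3,:3]@p+V[:3,3];s=q[:2]/q[2];s=s*(1+c["k1"]*(s@s));K=np.array(c["mtx"])
    return np.array([K[0,0]*s[0]+K[0,2],K[1,1]*s[1]+K[1,2]])
E
python3 - <<'E'
from h import *
s=robot.get_state();print({k:np.round(v,3) for k,v in s.items()})
ims=[robot.capture(n) for n in("scene","top")]
for n,i in zip(("scene","top"),ims):
    cv2.imwrite(f"pics/{n}0.png",i)
    c=robot.calibration(n);print(n,np.round(c["mtx"],1).tolist(),c["k1"],np.round(c["view"],3).tolist())
    cv2.imwrite(f"pics/{n}0v.png",cv2.resize(i,(800,600),interpolation=cv2.INTER_CUBIC))
E
```

```text
{'t': np.float64(0.0), 'q': array([1.038, 0.378, 0.08 , 1.274, 0.   , 1.461]), 'joint_vel': array([-0.002,  0.   , -0.001,  0.001, -0.   ,  0.001]), 'joint_torque': array([-1.0000e-03, -4.6360e+01,  2.6988e+01,  2.1000e-02,  0.0000e+00,
       -0.0000e+00]), 'tcp_pos': array([0.236, 0.524, 0.23 ]), 'tool_rot': array([-6.590e-01, -3.071e+00,  3.000e-03]), 'ft_force': array([ 0.131,  0.411, -0.791]), 'wrist_torque': array([-0.036, -0.027,  0.029]), 'grasp_force': np.float64(0.0), 'width': np.float64(0.997)}
scene [[394.3, 0.0, 252.1], [0.0, 394.3, 194.4], [0.0, 0.0, 1.0]] -0.008550121868940113 [[0.799, 0.602, 0.007, -0.414], [0.385, -0.501, -0.775, -0.202], [-0.463, 0.622, -0.632, 1.306], [0.0, 0.0, 0.0, 1.0]]
top [[423.3, 0.0, 264.4], [0.0, 423.3, 195.4], [0.0, 0.0, 1.0]] -0.14678481640038057 [[0.029, -0.999, -0.025, -0.096], [-0.983, -0.024, -0.183, 0.619], [0.182, 0.03, -0.983, 1.233], [0.0, 0.0, 0.0, 1.0]]
```

View pics/scene0v.png

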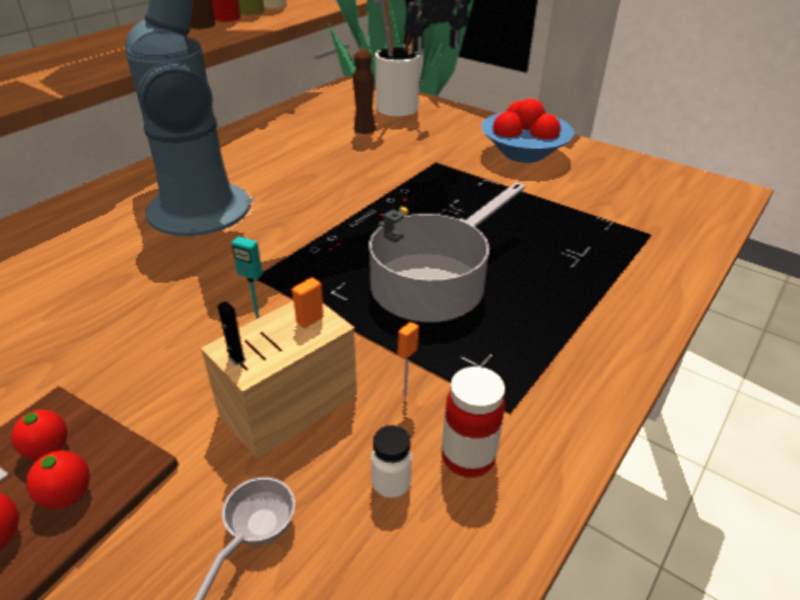

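View pics/top0v.png

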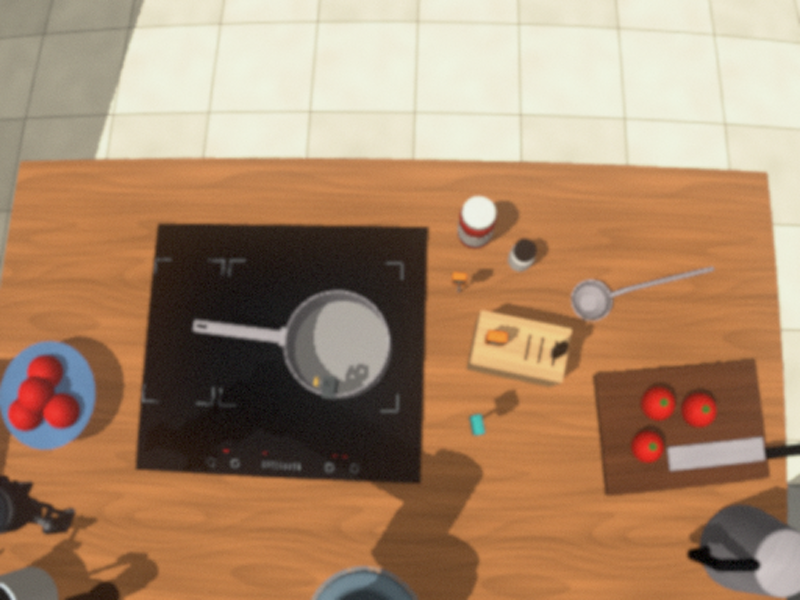

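The scene view (800x600 scale) shows three thermometer-like things: turquoise at (247,258), which is excluded, a small orange one standing free at (408,340), and a larger orange head on the knife block at (308,302). The one in the block is the larger orange, so it is the target. The clip sits at scene (392,222) and top (328,383).

```bash
python3 - <<'E'
from h import *
S=cv2.imread("pics/scene0.png");T=cv2.imread("pics/top0.png")
def crop(i,x,y,w,h): return cv2.resize(i[y:y+h,x:x+w],(400,300),interpolation=cv2.INTER_CUBIC)
cv2.imwrite("pics/crops.png",np.vstack([np.hstack([crop(S,125,165,160,120),crop(T,280,170,100,75)]),np.hstack([crop(S,225,120,100,75),crop(T,180,180,80,60)])]))
C={n:robot.calibration(n) for n in("scene","top")}
for n,i in(("scene",S),("top",T)):
    h=cv2.cvtColor(i,cv2.COLOR_BGR2HSV)
    m=cv2.inRange(h,(5,200,150),(16,255,255))
    k,l,st,ce=cv2.connectedComponentsWithStats(m)
    print(n,[(st[j].tolist(),np.round(ce[j],1).tolist()) for j in range(1,k) if st[j][4]>15])
E
```

```text
scene [([187, 178, 18, 12, 84], [195.3, 183.9]), ([255, 206, 13, 19, 65], [260.1, 212.9])]
top []
```

View pics/crops.png

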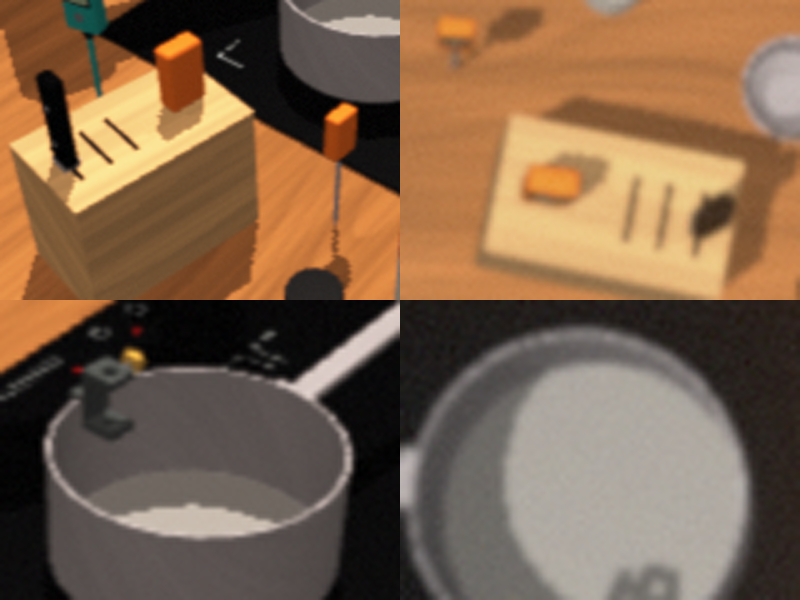

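Confirmed: the bottom-left and top-right crops show the large orange head on the block at top px (318,216). The small free-standing one is at top px (294,177). Next I'll compute rough positions.

```bash
python3 - <<'E'
from h import *
T=cv2.imread("pics/top0.png");S=cv2.imread("pics/scene0.png");c=robot.calibration("top");cs=robot.calibration("scene")
P=[plane(c,p,.13) for p in((307.5,198.7),(366.2,210),(361.2,244.2),(300.5,231.7))]
print("block",np.round(P,3),np.mean(P,0))
h=cv2.cvtColor(T[195:230,305:335],cv2.COLOR_BGR2HSV)
m=((h[...,1]>190)&(h[...,0]>5)&(h[...,0]<18)).astype(np.uint8)
ct=max(cv2.findContours(m,0,2)[0],key=cv2.contourArea);r=cv2.minAreaRect(ct);b=cv2.boxPoints(r)+[305,195]
print(r,np.round([plane(c,p,.19) for p in b],3), "headtop", plane(c,np.mean(b,0),.19))
# scene: head top face centroid
print("head scene+top",tri([ray(cs,(195,181.5)),ray(c,(318.2,215))]))
# pan rim ellipse from top; clip centre scene tile (110,370)->
print("upper eye from scene",plane(cs,(225+110/4,120+70/4),.12))
print("lower eye from scene",plane(cs,(225+110/4,120+122/4),.08))
print("upper eye from top",plane(c,(328*.64,383*.64),.12))
for z,uv in((.095,(285,345)),(.095,(391,345)),(.095,(338,291)),(.095,(338,398))): print("rim",plane(c,np.array(uv)*.64,z))
print("cam wrist",np.round(robot.calibration("wrist")["view"],3), robot.calibration("wrist")["mtx"])
E
```

```text
block [[ 0.601 -0.206  0.13 ]
 [ 0.572 -0.374  0.13 ]
 [ 0.474 -0.359  0.13 ]
 [ 0.506 -0.187  0.13 ]] [ 0.53832691 -0.2815483   0.13      ]
((12.5, 20.0), (4.0, 11.0), 90.0) [[ 0.551 -0.214  0.19 ]
 [ 0.552 -0.244  0.19 ]
 [ 0.541 -0.244  0.19 ]
 [ 0.54  -0.214  0.19 ]] headtop [ 0.54611485 -0.22887879  0.19      ]
head scene+top [ 0.54654801 -0.22984947  0.19193673]
upper eye from scene [0.46489579 0.0724668  0.12      ]
lower eye from scene [0.46638071 0.07100217 0.08      ]
upper eye from top [0.46158106 0.06915053 0.12      ]
rim [0.53203178 0.15848115 0.095     ]
rim [ 0.537578   -0.04202283  0.095     ]
rim [0.63832511 0.06269266 0.095     ]
rim [0.43594788 0.0530437  0.095     ]
cam wrist [[ 0.41   0.912 -0.002 -0.575]
 [ 0.869 -0.391  0.302 -0.04 ]
 [ 0.275 -0.126 -0.953  0.38 ]
 [ 0.     0.     0.     1.   ]] [[345.02102135   0.         253.28926667]
 [  0.         345.02102135 192.62976569]
 [  0.           0.           1.        ]]
```

Call:
{"method": "play_rows", "body": {"commands": [[0.2, -0.4, 0.05, 0, 0, -0.013, 1], [0.4, -0.8, 0.1, 0, 0, -0.026, 1]]}}

```text
t: 0.35
tcp_pos: [0.2679, 0.4595, 0.2387]
tool_rot: [-0.91, -3.007, 0.002]
ft_force: [0.9, 0.1, -0.6]
width: 1.002
grasp_force: 0.0
```

Call:
{"method": "play_rows", "body": {"commands": [[0.2, -0.4, 0.05, 0, 0, -0.013, 1], [0.4, -0.8, 0.1, 0, 0, -0.026, 1]]}}

```text
t: 0.6
tcp_pos: [0.3001, 0.3951, 0.247]
tool_rot: [-1.154, -2.922, 0.001]
ft_force: [-0.4, -0.5, -0.3]
width: 1.001
grasp_force: 0.0
```

Call:
{"method": "play_rows", "body": {"commands": [[0.2, -0.4, 0.05, 0, 0, -0.013, 1], [0.4, -0.8, 0.1, 0, 0, -0.026, 1]]}}

```text
t: 0.85
tcp_pos: [0.3321, 0.3311, 0.2551]
tool_rot: [-1.388, -2.818, 0.001]
ft_force: [1.4, 0.1, -0.0]
width: 1.001
grasp_force: 0.0
```

Call:
{"method": "play_rows", "body": {"commands": [[0.2, -0.4, 0.05, 0, 0, -0.013, 1], [0.4, -0.8, 0.1, 0, 0, -0.026, 1]]}}

```text
t: 1.1
tcp_pos: [0.364, 0.2672, 0.2631]
tool_rot: [-1.613, -2.695, 0.001]
ft_force: [-0.6, 0.4, -0.4]
width: 0.998
grasp_force: 0.0
```

Call:
{"method": "play_rows", "body": {"commands": [[0.2, -0.4, 0.05, 0, 0, -0.013, 1], [0.4, -0.8, 0.1, 0, 0, -0.026, 1]]}}

```text
t: 1.35
tcp_pos: [0.396, 0.2032, 0.2711]
tool_rot: [-1.828, -2.555, 0.001]
ft_force: [0.9, -0.8, 0.4]
width: 1.001
grasp_force: 0.0
```

Call:
{"method": "play_rows", "body": {"commands": [[0.2, -0.4, 0.05, 0, 0, -0.013, 1], [0.4, -0.8, 0.1, 0, 0, -0.026, 1]]}}

```text
t: 1.6
tcp_pos: [0.428, 0.1392, 0.2791]
tool_rot: [-2.03, -2.397, 0.001]
ft_force: [0.9, 0.4, 0.3]
width: 0.996
grasp_force: 0.0
```

Call:
{"method": "play_rows", "body": {"commands": [[0.2, -0.4, 0.0, 0, 0, -0.013, 1], [0.4, -0.8, 0.0, 0, 0, -0.027, 1], [0.4, -0.8, 0.0, 0, 0, -0.027, 1], [0.4, -0.8, 0.0, 0, 0, -0.027, 1]]}}

```text
t: 2.1
tcp_pos: [0.4594, 0.0767, 0.279]
tool_rot: [-2.222, -2.219, 0.001]
ft_force: [-0.3, 0.3, 0.1]
width: 0.997
grasp_force: 0.0
```

```bash
python3 - <<'E'
from h import *
s=robot.get_state();print(s["t"],s["tcp_pos"],s["tool_rot"],s["q"])
c=robot.calibration("wrist");i=robot.capture("wrist");cv2.imwrite("pics/w1.png",i)
np.save("w1.npy",c,allow_pickle=True)
V=np.array(c["view"]);print(-V[:3,:3].T@V[:3,3])
cv2.imwrite("pics/w1v.png",cv2.resize(i,(800,600),interpolation=cv2.INTER_CUBIC))
E
```

```text
2.1 [0.45942239 0.0766789  0.27901149] [-2.22227647e+00 -2.21915782e+00  6.94023150e-04] [ 2.87574852e-02  1.45678480e-01 -1.04493713e-01  1.32164782e+00
  4.41547844e-04  1.60095793e+00]
[0.46066669 0.15391058 0.42178245]
```

View pics/w1v.png

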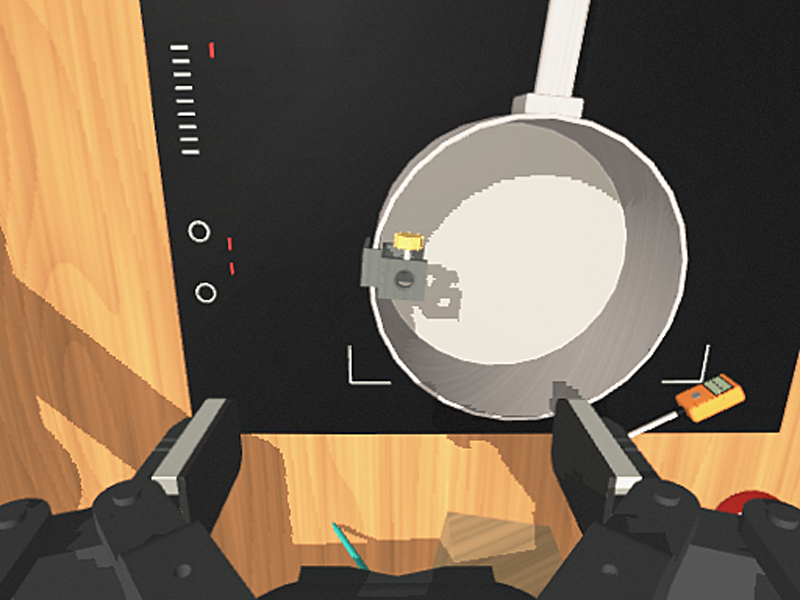

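The wrist view shows the clip's upper eye hole at view px (404,279), with the brass screw at (408,242) and the pan rim around (532,265). I'll refine the eye position from this.

```bash
cat >> h.py <<'E'
def hole(i,u,v,r=9):
    g=cv2.cvtColor(i,cv2.COLOR_BGR2GRAY).astype(int);g=g[v-r:v+r+1,u-r:u+r+1]
    m=(g<70).astype(np.uint8);k,l,st,ce=cv2.connectedComponentsWithStats(m)
    j=l[r-2:r+3,r-2:r+3];j=np.bincount(j[j>0]).argmax();return ce[j]+[u-r,v-r],st[j],g
E
python3 - <<'E'
from h import *
i=cv2.imread("pics/w1.png");c=np.load("w1.npy",allow_pickle=True).item()
p,st,g=hole(i,258,178);print(p,st);print(g)
for q in(p,(258.6,178.4)): print(plane(c,q,.12))
# brass screw
print("screw",plane(c,(408*.64,242*.64),.12))
E
```

```text
Traceback (most recent call last):
  File "h.py", line 22, in hole
    j=l[r-2:r+3,r-2:r+3];j=np.bincount(j[j>0]).argmax();return ce[j]+[u-r,v-r],st[j],g
                           ~~~~~~~~~~~~~~~~~~~~~~~~~~^^
ValueError: attempt to get argmax of an empty sequence
```

Call:
{"method": "play_rows", "body": {"commands": [[0.13, -0.45, 0.0, 0, 0, 0, 1], [0.28, -0.94, 0, 0, 0, 0, 1]]}}

```text
t: 2.4
tcp_pos: [0.4821, 0.002, 0.2795]
tool_rot: [-2.219, -2.224, -0.001]
ft_force: [0.7, -0.2, -0.9]
width: 1.002
grasp_force: 0.0
```

Call:
{"method": "play_rows", "body": {"commands": [[0.13, -0.45, 0.0, 0, 0, 0, 1], [0.28, -0.94, 0, 0, 0, 0, 1]]}}

```text
t: 2.65
tcp_pos: [0.5048, -0.0737, 0.2794]
tool_rot: [-2.22, -2.222, -0.001]
ft_force: [1.1, 0.6, -0.0]
width: 0.999
grasp_force: 0.0
```

Call:
{"method": "play_rows", "body": {"commands": [[0.13, -0.45, 0.0, 0, 0, 0, 1], [0.28, -0.94, 0, 0, 0, 0, 1], [0.28, -0.94, 0, 0, 0, 0, 1], [0.28, -0.94, 0, 0, 0, 0, 1]]}}

```text
t: 3.15
tcp_pos: [0.5269, -0.1479, 0.2792]
tool_rot: [-2.221, -2.22, -0.0]
ft_force: [0.2, 0.4, 0.0]
width: 0.998
grasp_force: 0.0
```

```bash
python3 - <<'E'
from h import *
s=robot.get_state();print(s["t"],s["tcp_pos"],s["tool_rot"])
c=robot.calibration("wrist");i=robot.capture("wrist");cv2.imwrite("pics/w2.png",i)
np.save("w2.npy",c,allow_pickle=True)
cv2.imwrite("pics/w2v.png",cv2.resize(i,(800,600),interpolation=cv2.INTER_CUBIC))
E
```

```text
3.15 [ 0.52688463 -0.14794877  0.27920094] [-2.22127339e+00 -2.22018114e+00 -3.19098749e-04]
```

View pics/w2v.png

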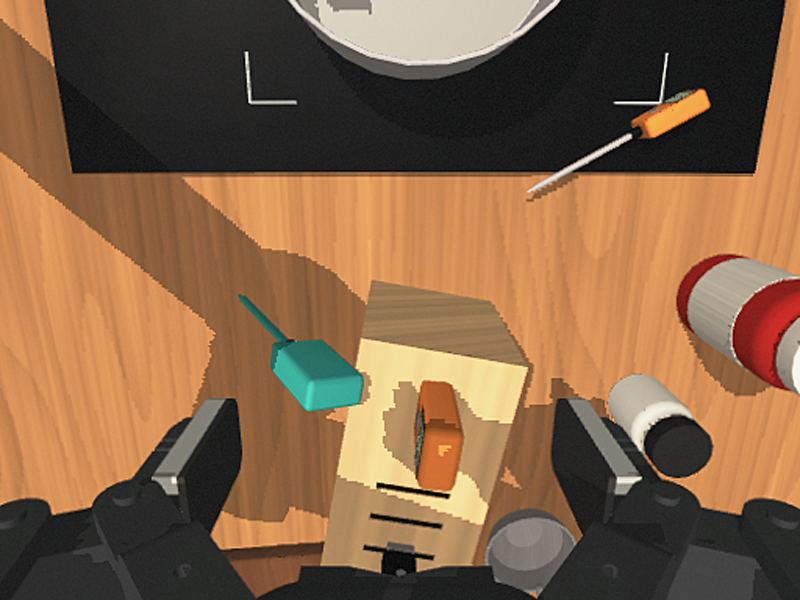

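The target head is at view px (440,435), with its display facing left (-x) and its top face around (438,460). I'll enlarge the head and the eye hole.

```bash
python3 - <<'E'
from h import *
a=cv2.imread("pics/w2.png")[240:320,255:305];b=cv2.imread("pics/w1.png")[150:200,225:285]
A=cv2.resize(a,(375,600),interpolation=cv2.INTER_NEAREST);B=cv2.resize(b,(420,350),interpolation=cv2.INTER_NEAREST)
o=np.zeros((600,800,3),np.uint8);o[:,:375]=A;o[:350,380:]=B;cv2.imwrite("pics/e1.png",o)
E
```

```text
(no output)
```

View pics/e1.png

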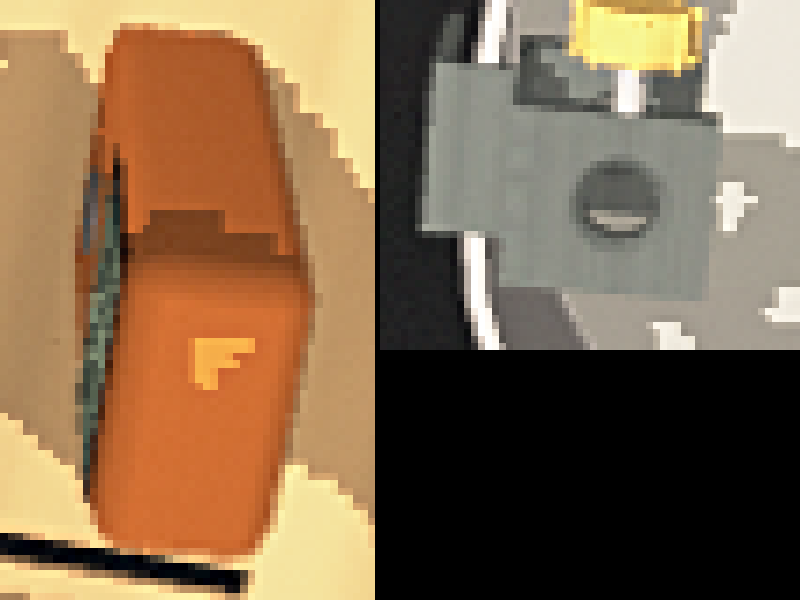

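The left crop shows the head's top face with corners at about (125,262), (308,285), (268,553) and (92,533). The right crop shows the eye's hole circle centred at (619,199).

```bash
python3 - <<'E'
from h import *
c=np.load("w2.npy",allow_pickle=True).item()
P=np.array([plane(c,(255+x/7.5-.5,240+y/7.5-.5),.19) for x,y in((122,262),(310,282),(270,555),(90,533))])
print(np.round(P,4),P.mean(0)); e=P[0]+P[1]-P[2]-P[3];f=P[1]+P[2]-P[0]-P[3]
print("yaw from y edge",np.degrees(np.arctan2(-e[0],e[1])),"x edge",np.degrees(np.arctan2(f[1],f[0])),np.linalg.norm(e)/2,np.linalg.norm(f)/2)
c1=np.load("w1.npy",allow_pickle=True).item();print("eye",plane(c1,(258.6,177.9),.12))
print("d",P.mean(0)-robot.get_state()["tcp_pos"])
E
```

```text
[[ 0.5414 -0.2095  0.19  ]
 [ 0.5606 -0.2119  0.19  ]
 [ 0.5576 -0.2449  0.19  ]
 [ 0.5385 -0.2421  0.19  ]] [ 0.54954932 -0.22711785  0.19      ]
yaw from y edge -5.116126021902555 x edge -7.6708216094624015 0.0329402814341587 0.01935991618261169
eye [0.46537007 0.07247277 0.12      ]
d [ 0.02268798 -0.07939266 -0.0893758 ]
```

```bash
python3 - <<'E'
from h import *
c=np.load("w2.npy",allow_pickle=True).item();cs=robot.calibration("scene");ct=robot.calibration("top")
print(tri([ray(cs,(158,156)),ray(ct,(306,270)),ray(c,(335*.64,390*.64))]))
E
```

```text
[ 0.43952454 -0.20372941  0.18322616]
```

Call:
{"method": "play_rows", "body": {"commands": [[0.14, -0.5, 0.0, 0, 0, -0.01, 1], [0.28, -1.0, 0, 0, 0, -0.019, 1], [0.28, -1.0, 0, 0, 0, -0.019, 1]]}}

```text
t: 3.58
tcp_pos: [0.5499, -0.23, 0.2789]
tool_rot: [2.353, 2.082, -0.0]
ft_force: [0.4, -0.5, 0.8]
width: 0.997
grasp_force: 0.0
```

Call:
{"method": "play_rows", "body": {"commands": [[0, 0, -0.4, 0, 0, 0, 1], [0, 0, -0.8, 0, 0, 0, 1]]}}

```text
t: 3.82
tcp_pos: [0.5498, -0.2274, 0.2154]
tool_rot: [2.349, 2.085, 0.002]
ft_force: [-0.4, 1.0, -0.3]
width: 1.0
grasp_force: 0.0
```

Call:
{"method": "play_rows", "body": {"commands": [[0, 0, -0.3, 0, 0, 0, 1], [0, 0, -0.6, 0, 0, 0, 1], [0, 0, -0.77, 0, 0, 0, 1], [0, 0, -0.77, 0, 0, 0, 1]]}}

```text
t: 4.32
tcp_pos: [0.5488, -0.2277, 0.1531]
tool_rot: [-2.349, -2.083, 0.001]
ft_force: [0.3, 0.0, 0.2]
width: 0.998
grasp_force: 0.0
```

Call:
{"method": "play_rows", "body": {"commands": [[0, 0, 0, 0, 0, 0, -1], [0, 0, 0, 0, 0, 0, -1], [0, 0, 0, 0, 0, 0, -1], [0, 0, 0, 0, 0, 0, -1], [0, 0, 0, 0, 0, 0, -1]]}}

```text
t: 4.95
tcp_pos: [0.5499, -0.2295, 0.1543]
tool_rot: [2.351, 2.082, 0.001]
ft_force: [-0.1, -0.9, 3.1]
width: 0.226
grasp_force: 58.9
```

Call:
{"method": "play_rows", "body": {"commands": [[0, 0, 0, 0, 0, 0, -1], [0, 0, 0, 0, 0, 0, -1], [0, 0, 0, 0, 0, 0, -1]]}}

```text
t: 5.32
tcp_pos: [0.5499, -0.2295, 0.1542]
tool_rot: [2.351, 2.082, 0.0]
ft_force: [0.0, -0.9, 5.9]
width: 0.227
grasp_force: 59.2
```

Call:
{"method": "play_rows", "body": {"commands": [[0, 0, 0.1, 0, 0, 0, -1], [0, 0, 0.25, 0, 0, 0, -1], [0, 0, 0.45, 0, 0, 0, -1], [0, 0, 0.65, 0, 0, 0, -1], [0, 0, 0.85, 0, 0, 0, -1]]}}

```text
t: 5.95
tcp_pos: [0.5494, -0.229, 0.2226]
tool_rot: [-2.352, -2.083, -0.0]
ft_force: [0.8, 0.1, -2.3]
width: 0.227
grasp_force: 58.5
```

Call:
{"method": "play_rows", "body": {"commands": [[0, 0, 0.25, 0, 0, 0, -1], [0, 0, 0.5, 0, 0, 0, -1], [0, 0, 0.75, 0, 0, 0, -1], [0, 0, 0.9, 0, 0, 0, -1]]}}

```text
t: 6.45
tcp_pos: [0.5498, -0.2293, 0.2951]
tool_rot: [2.351, 2.082, 0.001]
ft_force: [-0.4, -0.3, -1.7]
width: 0.227
grasp_force: 58.5
```

Call:
{"method": "play_rows", "body": {"commands": [[0, 0, 0.2, 0, 0, 0, -1], [0, 0, 0.4, 0, 0, 0, -1], [0, 0, 0.4, 0, 0, 0, -1], [0, 0, 0.4, 0, 0, 0, -1]]}}

```text
t: 6.95
tcp_pos: [0.5494, -0.2291, 0.325]
tool_rot: [-2.351, -2.082, 0.0]
ft_force: [-0.1, -0.1, -1.2]
width: 0.228
grasp_force: 58.6
```

```bash
python3 - <<'E'
from h import *
s=robot.get_state();print(s["t"],s["tcp_pos"],s["tool_rot"],s["ft_force"],s["grasp_force"])
c=robot.calibration("wrist");i=robot.capture("wrist");cv2.imwrite("pics/w3.png",i)
np.save("w3.npy",c,allow_pickle=True)
for n in("top","scene"): cv2.imwrite(f"pics/{n}3.png",robot.capture(n))
S=cv2.imread("pics/scene3.png")
u,v=proj(robot.calibration("scene"),s["tcp_pos"]-[0,0,.06]).astype(int);print(u,v)
o=np.hstack([cv2.resize(i[100:384,100:400],(400,379)),cv2.resize(S[max(v-70,0):v+70,u-60:u+60],(325,379))])
cv2.imwrite("pics/e2.png",o)
E
```

```text
6.95 [ 0.54939224 -0.22908815  0.3249753 ] [-2.35119969e+00 -2.08227830e+00  4.53201531e-04] [-0.0671659  -0.06387203 -1.21300689] 58.60201835632324
192 151
```

View pics/e2.png

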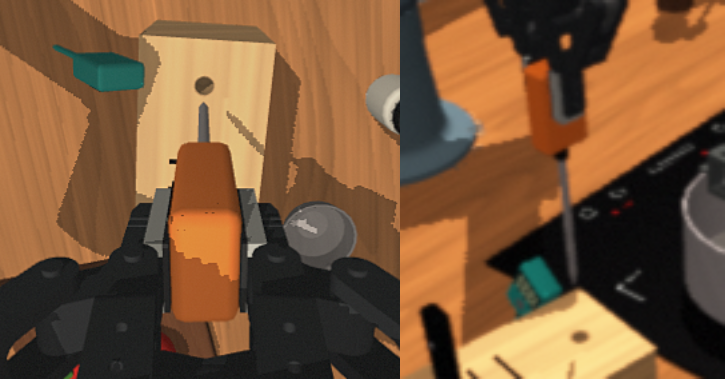

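The thermometer is out of the hole and held. Its tip is at wrist crop (203,104) and scene crop (575,283), and the empty hole shows at (204,86). Next I'll triangulate the tip and check that the probe is upright.

```bash
python3 - <<'E'
from h import *
c=np.load("w3.npy",allow_pickle=True).item();cs=robot.calibration("scene")
i=cv2.imread("pics/w3.png")
t=(132+175*120/325,81+283*140/379);w=(252.3,178)
p=tri([ray(cs,t),ray(c,w)]);print("tip",p,"resid",proj(cs,p)-t,proj(c,p)-w)
print("wrist at z.181",plane(c,w,.181))
o=np.array([*p[:2],.301]);print("vertical collar would be",proj(cs,o),"seen",(132+160*120/325,81+155*140/379))
print("hole", plane(c,(100+204*.75,100+86*.75),.13))
print(np.hstack([cv2.cvtColor(i,cv2.COLOR_BGR2GRAY)[170:200,242:266]]))
E
```

```text
tip [ 0.54988427 -0.22862942  0.18272228] resid [-0.0866514  -0.01231568] [ 0.14109743 -0.14747406]
wrist at z.181 [ 0.54968782 -0.22920541  0.181     ]
vertical collar would be [191.21769015 134.32458673] seen (191.0769230769231, 138.25593667546173)
hole [ 0.5502871  -0.22906066  0.13      ]
[[179 184 184 187 188 189 171 145 109  99  85  92  93 104 144 180 184 186
  185 184 185 186 185 183]
 [179 181 185 186 190 192 190 181 163 161 158 145 152 171 179 185 188 184
  185 185 185 186 184 184]
 [179 182 183 186 187 188 191 191 189 189 180 178 184 190 187 187 184 183
  184 187 184 186 185 183]
 [179 182 186 186 188 189 190 191 189 187 186 187 187 188 186 185 185 184
  185 185 186 186 184 182]
 [179 182 184 185 186 188 189 189 188 186 186 186 187 186 185 185 185 182
  184 186 185 185 185 184]
 [180 182 185 187 187 189 188 188 188 190 191 191 186 186 184 183 183 181
  183 186 186 185 185 182]
 [178 183 183 187 189 189 189 189 192 186 142 172 193 189 184 185 184 182
  185 185 186 184 186 182]
 [180 183 184 188 188 188 189 193 191 138  80 105 177 192 187 185 184 182
  185 186 186 184 185 184
[... 1524 characters left out ...]
81 186 184 186 191 187  88  92  95  94  87  80  63  99 197 185 185
  186 186 185 183 182 184]
 [179 180 184 185 187 188 158  89  96  95  93  87  81  63 104 199 188 184
  185 186 182 184 181 185]
 [181 181 185 186 187 187 156  90  93  96  94  89  82  64  86 171 189 183
  186 185 185 182 181 185]
 [180 182 183 186 188 189 155  87  95  97  93  89  80  65  88 168 189 186
  185 184 183 184 181 186]
 [180 182 184 184 187 187 156  88  95  96  94  89  81  66  88 170 190 186
  186 186 183 183 180 186]
 [179 181 182 185 186 188 156  88  95  95  94  89  81  64  88 171 189 185
  186 185 183 185 184 186]
 [179 183 184 185 187 189 154  88  96  97  94  86  78  67  89 172 191 186
  185 186 183 183 182 186]]
```

Call:
{"method": "play_rows", "body": {"commands": [[-0.09, 0.32, 0, 0, 0, 0, -1], [-0.18, 0.64, 0, 0, 0, 0, -1], [-0.26, 0.94, 0, 0, 0, 0, -1]]}}

```text
t: 7.48
tcp_pos: [0.5282, -0.1531, 0.3252]
tool_rot: [-2.351, -2.082, 0.001]
ft_force: [0.8, 0.4, -1.6]
width: 0.224
grasp_force: 58.7
```

Call:
{"method": "play_rows", "body": {"commands": [[-0.09, 0.32, 0, 0, 0, 0, -1], [-0.18, 0.64, 0, 0, 0, 0, -1], [-0.26, 0.94, 0, 0, 0, 0, -1]]}}

```text
t: 7.85
tcp_pos: [0.5073, -0.0779, 0.3253]
tool_rot: [-2.351, -2.082, 0.001]
ft_force: [0.8, 0.4, -1.6]
width: 0.224
grasp_force: 58.7
```

Call:
{"method": "play_rows", "body": {"commands": [[-0.09, 0.32, 0, 0, 0, 0, -1], [-0.18, 0.64, 0, 0, 0, 0, -1], [-0.26, 0.94, 0, 0, 0, 0, -1]]}}

```text
t: 8.22
tcp_pos: [0.4865, -0.0027, 0.3253]
tool_rot: [-2.351, -2.083, 0.001]
ft_force: [-1.0, 1.1, -1.0]
width: 0.222
grasp_force: 58.7
```

Call:
{"method": "play_rows", "body": {"commands": [[-0.09, 0.32, 0, 0, 0, 0, -1], [-0.18, 0.64, 0, 0, 0, 0, -1], [-0.26, 0.94, 0, 0, 0, 0, -1], [-0.26, 0.94, 0, 0, 0, 0, -1]]}}

```text
t: 8.72
tcp_pos: [0.4656, 0.0727, 0.3254]
tool_rot: [-2.349, -2.086, 0.001]
ft_force: [-0.6, 0.2, -0.4]
width: 0.227
grasp_force: 58.7
```

Call:
{"method": "play_rows", "body": {"commands": [[0, 0, -0.25, 0, 0, 0, -1], [0, 0, -0.45, 0, 0, 0, -1], [0, 0, -0.45, 0, 0, 0, -1], [0, 0, -0.45, 0, 0, 0, -1]]}}

```text
t: 9.22
tcp_pos: [0.4666, 0.0711, 0.2901]
tool_rot: [2.352, 2.082, 0.0]
ft_force: [-0.0, -0.6, -0.6]
width: 0.224
grasp_force: 58.7
```

```bash
python3 - <<'E'
from h import *
s=robot.get_state();print(s["t"],s["tcp_pos"],s["tool_rot"],s["ft_force"],s["grasp_force"])
c=robot.calibration("wrist");i=robot.capture("wrist");cv2.imwrite("pics/w4.png",i)
np.save("w4.npy",c,allow_pickle=True)
S=robot.capture("scene");cv2.imwrite("pics/scene4.png",S);cs=robot.calibration("scene")
tip=s["tcp_pos"]-[0,0,.1435]
for cc in(c,cs): print("tip",proj(cc,tip),"eye",proj(cc,np.array([.4654,.0725,.12])))
u,v=proj(c,tip).astype(int);a,b=proj(cs,tip).astype(int);print(u,v,a,b)
o=np.hstack([cv2.resize(i[v-30:v+30,u-40:u+40],(480,360),interpolation=0),cv2.resize(S[b-60:b+30,a-40:a+40],(320,360),interpolation=0)])
cv2.imwrite("pics/e3.png",o)
E
```

```text
9.225 [0.46655888 0.07113919 0.29013592] [2.35222514e+00 2.08178662e+00 2.16782951e-04] [-0.02350211 -0.64637928 -0.62531031] 58.678244948387146
tip [251.69894513 177.98061068] eye [250.36311908 169.25186109]
tip [252.77814953 129.17293108] eye [252.65738736 137.55454285]
251 177 252 129
```

View pics/e3.png

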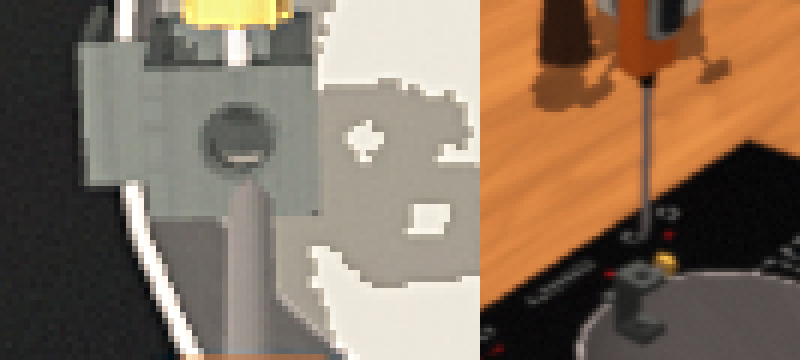

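The tip hovers about 25 mm above the upper eye. In wrist px the tip is at (252.0,176.5) and the hole centre at (250.2,169.5), so it is slightly off in +x.

```bash
python3 - <<'E'
from h import *
c=np.load("w4.npy",allow_pickle=True).item();cs=robot.calibration("scene")
i=cv2.imread("pics/w4.png");g=cv2.cvtColor(i,cv2.COLOR_BGR2GRAY)
print(g[162:182,242:262])
print("eye",plane(c,(250.2,169.5),.12)); 
for z in(.1466,.148): print("tip",plane(c,(252.0,176.8),z))
s=robot.get_state();print(s["t"],s["tcp_pos"])
E
```

```text
[[142 139 142 140 144 141 141 143 138 138 142 144 145 144 141 141 144 142
  143 141]
 [144 140 141 142 143 143 146 146 142 145 146 145 146 144 140 140 143 142
  144 143]
 [143 140 139 142 146 142 121 106 109 109 113 126 143 147 142 141 143 140
  144 144]
 [143 141 142 143 134 111  97  75  69  76  80 110 119 130 145 141 144 142
  143 143]
 [146 142 142 139  93  94  78  74  76  76  72  80  94 123 130 142 145 141
  143 143]
 [145 145 140 107  93  96  93  88  85  84  82  84  95 109 127 135 144 142
  143 144]
 [145 143 126  92  95  93  96  94  96  92  95  93  94  98 113 130 146 141
  141 143]
 [146 141 117  94  94  96  93  97  97  93  94  95  92  98 116 132 141 138
  144 144]
 [145 142 117  93  79  94  95  94  93  91  90  92  95  93 107 136 142 142
  143 143]
 [148 140 116  96  70  94  95  92  93  87  90  88  91  90 105 139 143 142
  143 145]
 [144 144 128  97  72  85 114 109 108 105 110 128 121  89 122 138 141 143
  143 143]
 [144 144 136 104 101  78  99 156 174 174 174 167 122 111 140 138 144 142
  142 143]
 [144 143 140 118 107 107  80  79 105 103  85  90 111 136 138 140 144 141
  143 144]
 [145 146 144 139 123 114 117 115 107  96 103 129 131 140 140 140 143 142
  143 145]
 [144 144 142 144 142 136 123 120 124 123 129 125 139 144 144 140 144 143
  141 144]
 [144 144 141 142 141 145 141 140 134 134 145 128 138 147 143 137 143 143
  143 143]
 [146 146 144 140 143 144 141 146 150 154 149 135 127 141 143 140 144 142
  141 144]
 [144 143 142 142 141 144 141 146 155 154 146 136 120 118 147 143 143 144
  142 146]
 [145 143 142 140 140 145 141 151 155 154 146 135 123 110 128 143 143 143
  141 143]
 [144 146 142 143 141 142 141 151 156 153 146 137 122 109 126 144 142 143
  141 144]]
eye [0.4652197  0.07228296 0.12      ]
tip [0.46694293 0.07213855 0.1466    ]
tip [0.46699146 0.07250903 0.148     ]
9.325 [0.46685364 0.07133352 0.29050922]
```

Call:
{"method": "play_rows", "body": {"commands": [[-0.023, 0, 0, 0, 0, 0, -1], [-0.023, 0, -0.1, 0, 0, 0, -1], [-0.023, 0, -0.25, 0, 0, 0, -1], [-0.023, 0, -0.25, 0, 0, 0, -1], [-0.023, 0, -0.25, 0, 0, 0, -1]]}}

```text
t: 9.95
tcp_pos: [0.4643, 0.0716, 0.2695]
tool_rot: [-2.352, -2.083, 0.001]
ft_force: [-0.9, 0.8, -1.2]
width: 0.225
grasp_force: 58.7
```

```bash
python3 - <<'E'
from h import *
s=robot.get_state();print(s["t"],s["tcp_pos"],s["tool_rot"],s["ft_force"])
c=robot.calibration("wrist");i=robot.capture("wrist");cv2.imwrite("pics/w5.png",i)
np.save("w5.npy",c,allow_pickle=True)
S=robot.capture("scene");cv2.imwrite("pics/scene5.png",S);cs=robot.calibration("scene")
tip=s["tcp_pos"]-[0,0,.1435]
for cc in(c,cs): print("tip",proj(cc,tip),"eye",proj(cc,np.array([.4651,.072,.12])))
u,v=proj(c,tip).astype(int);a,b=proj(cs,tip).astype(int);print(u,v,a,b)
o=np.hstack([cv2.resize(i[v-20:v+25,u-30:u+30],(480,360),interpolation=0),cv2.resize(S[b-25:b+20,a-20:a+20],(320,360),interpolation=0)])
cv2.imwrite("pics/e4.png",o)
E
```

```text
9.95 [0.46427098 0.07161135 0.26950401] [-2.35166171e+00 -2.08267880e+00  7.04594228e-04] [-0.87066366  0.76687514 -1.24202415]
tip [251.85958495 177.99230501] eye [252.76835461 175.66195636]
tip [252.13854292 135.61531925] eye [252.45627091 137.59566926]
251 177 252 135
```

View pics/e4.png

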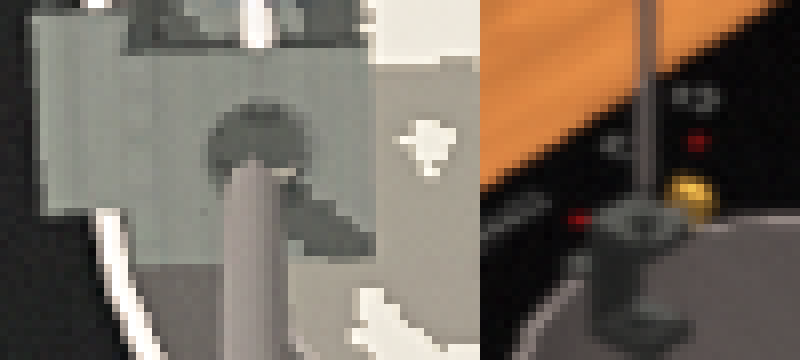

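The tip's apex is at crop (252,162), just over the hole, whose centre is at (258,150). I'll compute the residual offset.

```bash
python3 - <<'E'
from h import *
c=np.load("w5.npy",allow_pickle=True).item()
print("eye",plane(c,(252.75,175.3),.12))
for z in(.126,.128): print("tip",plane(c,(252.,177.),z))
s=robot.get_state();print(s["t"],s["tcp_pos"])
E
```

```text
eye [0.46512377 0.07232654 0.12      ]
tip [0.46449812 0.07247035 0.126     ]
tip [0.46456919 0.07300054 0.128     ]
10.05 [0.46466455 0.07163291 0.2699224 ]
```

Call:
{"method": "play_rows", "body": {"commands": [[0.008, 0, -0.08, 0, 0, 0, -1], [0.008, 0, -0.16, 0, 0, 0, -1], [0.008, 0, -0.24, 0, 0, 0, -1], [0.008, 0, -0.32, 0, 0, 0, -1], [0.008, 0, -0.32, 0, 0, 0, -1]]}}

```text
t: 10.68
tcp_pos: [0.4646, 0.0716, 0.2434]
tool_rot: [-2.351, -2.082, 0.002]
ft_force: [-0.7, -0.6, -1.0]
width: 0.225
grasp_force: 58.7
```

Call:
{"method": "play_rows", "body": {"commands": [[0, 0, 0, 0, 0, 0, -1], [0, 0, 0, 0, 0, 0, -1]]}}

```text
t: 10.92
tcp_pos: [0.4654, 0.0716, 0.2444]
tool_rot: [2.352, 2.083, 0.001]
ft_force: [0.3, 0.4, -1.3]
width: 0.227
grasp_force: 58.7
```

Call:
{"method": "play_rows", "body": {"commands": [[0, 0, -0.08, 0, 0, 0, -1], [0, 0, -0.16, 0, 0, 0, -1], [0, 0, -0.24, 0, 0, 0, -1], [0, 0, -0.32, 0, 0, 0, -1], [0, 0, -0.35, 0, 0, 0, -1]]}}

```text
t: 11.55
tcp_pos: [0.4648, 0.0716, 0.2155]
tool_rot: [-2.352, -2.082, 0.001]
ft_force: [-0.9, -0.2, 0.1]
width: 0.226
grasp_force: 58.7
```

Call:
{"method": "play_rows", "body": {"commands": [[0, 0, 0, 0, 0, 0, -1], [0, 0, 0, 0, 0, 0, -1]]}}

```text
t: 11.8
tcp_pos: [0.4653, 0.0716, 0.2164]
tool_rot: [2.352, 2.083, 0.001]
ft_force: [-1.0, 0.3, -0.3]
width: 0.226
grasp_force: 58.7
```

Call:
{"method": "play_rows", "body": {"commands": [[0, 0, -0.08, 0, 0, 0, -1], [0, 0, -0.16, 0, 0, 0, -1], [0, 0, -0.24, 0, 0, 0, -1], [0, 0, -0.3, 0, 0, 0, -1], [0, 0, -0.3, 0, 0, 0, -1]]}}

```text
t: 12.42
tcp_pos: [0.4647, 0.0716, 0.1916]
tool_rot: [-2.351, -2.082, 0.001]
ft_force: [-0.2, 0.6, -0.3]
width: 0.224
grasp_force: 58.7
```

Call:
{"method": "play_rows", "body": {"commands": [[0, 0, -0.08, 0, 0, 0, -1], [0, 0, -0.16, 0, 0, 0, -1], [0, 0, -0.24, 0, 0, 0, -1], [0, 0, -0.29, 0, 0, 0, -1], [0, 0, -0.29, 0, 0, 0, -1]]}}

```text
t: 13.05
tcp_pos: [0.4648, 0.0716, 0.1685]
tool_rot: [-2.352, -2.083, 0.001]
ft_force: [0.1, -0.2, -0.1]
width: 0.23
grasp_force: 58.7
```

Call:
{"method": "play_rows", "body": {"commands": [[0, 0, 0, 0, 0, 0, -1], [0, 0, 0, 0, 0, 0, -1], [0, 0, 0, 0, 0, 0, -1], [0, 0, 0, 0, 0, 0, -1]]}}

```text
t: 13.55
tcp_pos: [0.4652, 0.0716, 0.169]
tool_rot: [2.352, 2.083, 0.0]
ft_force: [-0.2, -0.2, -0.9]
width: 0.229
grasp_force: 58.7
```

```bash
python3 - <<'E'
from h import *
s=robot.get_state();print(s["t"],s["tcp_pos"],s["tool_rot"],s["ft_force"],s["grasp_force"])
S=robot.capture("scene");W=robot.capture("wrist");cv2.imwrite("pics/scene6.png",S)
c=robot.calibration("scene");print("tip expected",proj(c,s["tcp_pos"]-[0,0,.1437]))
o=np.hstack([cv2.resize(S[80:210,225:325],(400,520),interpolation=cv2.INTER_CUBIC),cv2.resize(W[100:360,150:350],(400,520))])
cv2.imwrite("pics/e5.png",o)
E
```

```text
13.55 [0.46521414 0.07162549 0.16901664] [2.35169562e+00 2.08272166e+00 3.28266442e-04] [-0.16340663 -0.1932764  -0.86148005] 58.69709372520447
tip expected [252.15604102 166.56041315]
```

View pics/e5.png

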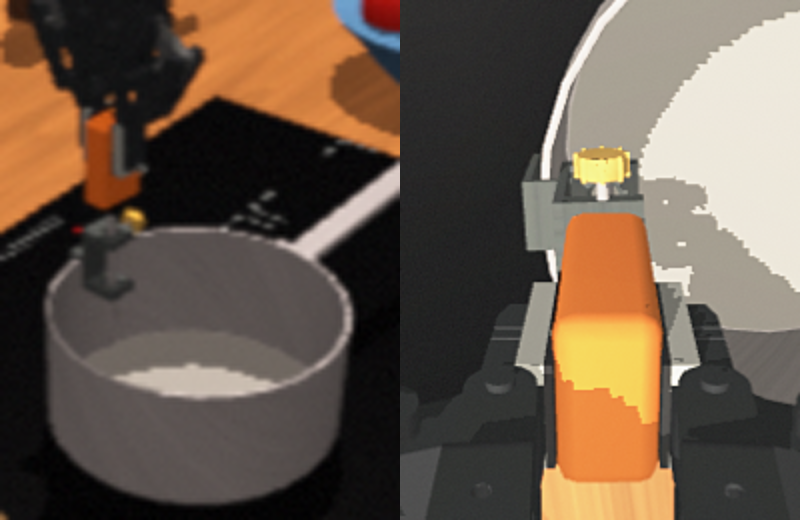

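The head hangs about 25 mm above the upper eye at scene crop (112,200), with the probe through the clip. The pan hasn't moved and there's no contact force, so I'm handing in.

```bash
python3 -c "
from bench import robot
print(robot.sign_off())"
```

```text
the job is handed in; nothing more can be done
None
```

I handed the job in with the orange thermometer still in the gripper, upright through both clip eyes, its tip about 15 mm above the pan bottom by calculation (the cameras cannot see it there), and no contact force on the clip or pan.

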